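# Start the tilt logger and hold the angle gauge on its mark

## Task

Start the tilt logger by pressing its green button fully down and letting it come back up. Then use the black knob to rock the angle gauge on its stud, without taking it off the stud, until the swinging pointer has settled on the red mark, and finish while still holding the gauge there, at rest. Leave the bottles, vials, tape, tray and screwdriver behind them alone.

Things in the scene. Friction and masses are not known exactly. Their poses are not given: they have to be found in the camera images.
- stud_crest (a point): Middle of the 8 mm steel pin, 50 mm above the worktop, that is the crest of the fixed grey stud block (base 85 x 250 mm); the gauge rocks about it. x axis: along the pin, away from the dial's face, within 0.35 rad of the robot's x; y: along the gauge towards its brass weight; z up. Rubber stops end the rocking 0.24 rad (weight down) and 0.21 rad (knob down) from level.
- gauge_shoe (a point): Point of the loose angle gauge (0.6 kg, bar 275 x 44 x 10 mm) on the pin's axis: equals stud_crest while its V shoe sits on the pin. x away from the dial's face, y along the bar to the brass weight (at y +100 mm), z square to the bar. The weight keeps its own end down on a stop and the knob end up by 0.24 rad unless pressed. Round dial, 104 mm across, its centre 77 mm above this point.
- press_knob (a point): Centre of the slightly domed top of the black knob (28 mm across, 17 thick, on a 12 mm stem) at the raised end of the gauge: x 0, y -130, z +75 mm from gauge_shoe in the gauge's axes, at first about 154 mm above the worktop. Some 1 to 5 N down on it rocks the gauge; the knob moves on an arc about the pin, so also up to 35 mm sideways, away from the dial, as it goes down.
- pointer (a joint): Angle (rad) of the black pendulum pointer on the dial: 0 square to the bar, positive when its tip leans to the knob end. It stays upright as the gauge rocks, so at rest it equals the angle by which the knob end is above level; it starts near 0.24. After a movement it swings for 1 to 2 s (about 3 swings a second) before it settles.
- mark (a joint): Angle (rad) at which the red mark (a band 7 mm wide) is set near the dial's rim, counted as for the pointer, between about -0.15 and 0.11. It stays where it is on the dial. The pointer is on the mark when both angles are equal.
- pointer_tip (a point): Tip of the pointer, 45 mm from the dial's centre.
- mark_spot (a point): Middle of the red mark, 45 mm from the dial's centre and in the pointer's plane, so that it coincides with pointer_tip when the pointer is exactly on the mark.
- start_button (a joint): Travel (m) of the green start button: 0 released, 0.006 fully down; its spring takes about 5 N and lifts it again.
- start_button_top (a point): Centre of the top of the round green button (28 mm across) on the white tilt logger, a fixed box 100 x 120 mm and 38 mm high; z axis up. It is pressed straight down.
- brown_bottle: Brown bottle with black cap, 54 x 54 x 125 mm, a bystander; origin under its base.
- red_vial: White vial with red cap, 32 x 32 x 75 mm, a bystander; origin under its base.
- blue_vial: White vial with blue cap, 27 x 27 x 56 mm, a bystander; origin under its base.
- tape_roll: Roll of tan tape lying flat, 96 x 95 x 25 mm, a bystander; origin under its middle.
- white_tray: Shallow white tray with small parts, 102 x 121 x 28 mm, a bystander; origin under its middle.
- screwdriver: Small screwdriver with amber handle, 17 x 130 x 17 mm, a bystander; origin under its middle.

How it is judged:
By the outcome, as a careful person would: the job done as asked, in the order asked, and still so for the second after the job is handed in, while the arm keeps its last pose, push and grip.
It also fails if it takes over 56 s, if anything falls off the work surface, if the arm or the gripper's body presses on something with over 40 N, if the wrist force passes 120 N, or if a joint passes its speed limit or range.

## Robot

A 7-joint arm with a two-finger parallel gripper is mounted at the origin on a cart in front of the work surface, level with it; the furniture and walls round the work are solid. World frame = base frame: x ahead of the robot, y to its left, z up, the work surface at z = 0. Lengths are in m, angles in rad, forces in N, time in s.
With the tool pointing down it reaches from about 0.4 to 0.85 m from the base axis. Payload 4.5 kg.
Tool frame: the origin (TCP) lies on the centre line of the jaws, within the pads' length; the fingertips stand 14 mm ahead of it and the grasp point (between the pads) lies 5 mm behind it; z points along the fingers, y is the direction in which the jaws open and shut (so a half turn about z gives the same grasp; the last joint's range is limited). The gripper opens to 85 mm and grips with 20 to 120 N. Pads are 22 mm wide; open, the fingers measure 114 mm over their backs; the gripper's body (76 mm by 85 mm) begins 54 mm behind the grasp point. The pads swing forward as they close: fully open they stand 13 mm farther back than shut.
Start: joints at [1.236, 0.689, -0.195, 1.565, 0.157, 0.902, -0.215], TCP at [0.225, -0.583, 0.245] pointing down, gripper open.
Joint ranges: [-3.01, 3.01], [-0.46, 2.08], [-1.47, 1.51], [0.13, 2.56], [-1, 4.14], [0.04, 2.09], [-2.66, 2.66]. Speed limits (rad/s): [2.57, 2.57, 3.14, 3.14, 3.14, 3.14, 3.14].

## Interface

Orientations are given as a unit quaternion [w, x, y, z].
In Python, from rig import env, imaging gives the robot as it stands.
- The arm moves only by the tool apply_moves, never from a script. Its argument "steps" is text: rows parted by semicolons, each of 5 numbers parted by spaces: the shift along the world's x, y, z in m, then the turn about the world's z in rad, then the finger opening in m, from 0 to 0.0854. A call has 1 to 12 rows; each row shifts and turns the pose as measured when the row begins; what a row does not reach is not made up. A row lasts 1/8 s, in which the tool goes at most 62.5 mm and 10.7 degrees, less where a joint would pass 70% of its speed; a pose out of reach is approached as far as the arm can. A call with a gripper value outside its range is refused whole. The fingers move at their own pace and stop on an object; "squeeze" is the grip in N (left out, the last holds). Time passes only in rows, so rows that do not move let the fingers close. It gives the time, the measured TCP pose, the force and the opening at its end, in the units of the state.
- env.get_state(): the state, without advancing time (a new reading comes with each control period).
- imaging.capture(name): name is "scene" or "side" or "wrist"; returns the picture (420x560x3 uint8, red, green, blue); there is no depth.
- imaging.camera_info(name): a dict with "fx", "fy", "cx", "cy" (pixels), "rvec" (rotation vector, rad) and "tvec" (3), from world to camera coordinates, as OpenCV has them; the wrist camera has in their place "mount" (4x4, takes a point from camera to tool coordinates, whose origin is the TCP and whose axes are the flange's). Camera axes: x right, y down, z forward; pixel columns grow to the right and rows downward; lengths in m; the calibration is good to about 2 mm. A picture is of the moment at which its call begins: read the wrist's pose just before it. camera_info takes no time and is no camera call.
- env.finish_job(): hands the job in, once; it reports no verdict.
The state is a dict: "t": time; "q": joint angles; "joint_velocities": joint speeds; "tau": joint torques, N m; "position": TCP position; "tcp_rot": TCP orientation; "ft_force": force on the tool from outside, world axes, zero at the start; "wrist_torque": the same for the moment, N m; "gripper_width": finger opening in m.
Only numpy, scipy, OpenCV 4.12 (cv2) and the standard library are available. Lean on these libraries where they do the work, as an engineer would, in place of code of your own. Each camera call takes 0.05 s, during which the arm holds its last target.

## Working session

There is one attempt and no reset: what is moved stays moved. The work goes in short steps, Python scripts to look and compute and a tool call to move; the robot and the scene stay as the last step left them, time stands still between calls to the robot, and variables do not carry over. Pictures are saved under pics/ and viewed, and the job is handed in when it is done.

Besides the shell and the picture viewer there is one more tool, called after ">>>" by a JSON object that holds its "api" and its "payload". apply_moves: Moves the arm, as the interface text tells. Its arguments: {"type":"object","properties":{"steps":{"type":"string"},"squeeze":{"type":"number"}},"required":["steps"]}

```bash
mkdir -p pics; python3 - <<'E'
from rig import env, imaging
import cv2
s=env.get_state()
print({k:s[k] for k in('t','position','tcp_rot','ft_force','gripper_width')})
for n in('scene','side'):
    im=imaging.capture(n); cv2.imwrite(f'pics/{n}0.png',im[:,:,::-1]); print(n,imaging.camera_info(n))
E
```

```text
{'t': 0.0, 'position': array([ 0.22506113, -0.58240537,  0.24448441]), 'tcp_rot': array([-8.81877726e-04,  9.83032297e-01,  1.83430288e-01, -2.33458105e-04]), 'ft_force': array([ 0.00551259,  0.16891681, -1.13891569]), 'gripper_width': 0.08530603252709815}
scene {'fx': 466.7815322827768, 'fy': 466.7815322827768, 'cx': 277.1159915491545, 'cy': 214.90526948224795, 'rvec': array([ 2.36415974, -0.5999682 ,  0.23233613]), 'tvec': array([-0.55034956,  0.23132727,  1.00020362])}
side {'fx': 428.4883973465624, 'fy': 428.4883973465624, 'cx': 279.8628268325796, 'cy': 212.5816616290713, 'rvec': array([ 2.08565637, -0.35325109,  0.16852668]), 'tvec': array([-0.59064906,  0.19783516,  0.81824985])}
```

View pics/scene0.png

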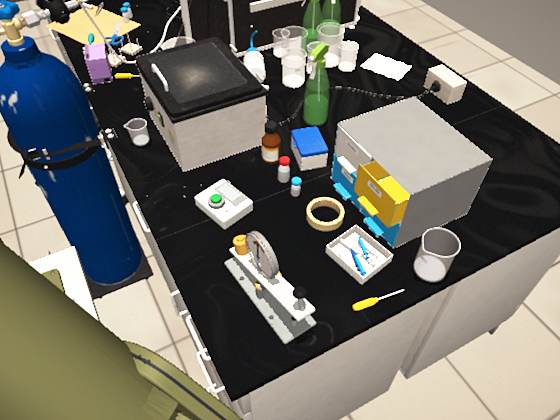

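View pics/side0.png

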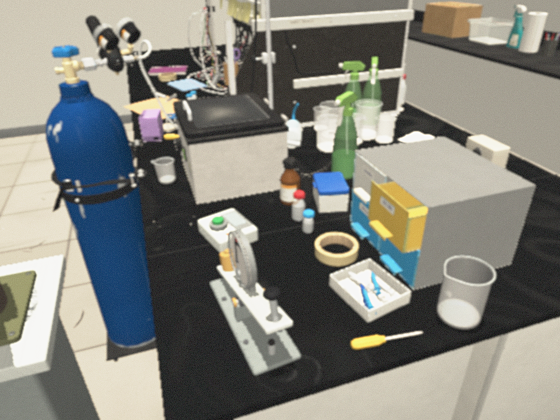

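The scene camera shows the button near (216,199) and the knob near (300,293). The side camera shows them at about (218,222) and (271,294). Next I'll enlarge the crops and triangulate.

```bash
cat > h.py <<'E'
import numpy as np, cv2
from rig import env, imaging
def cam(n):
    c=imaging.camera_info(n);K=np.array([[c['fx'],0,c['cx']],[0,c['fy'],c['cy']],[0,0,1]])
    R=cv2.Rodrigues(c['rvec'])[0];return K,R,np.array(c['tvec'])
def ray(n,p):
    K,R,t=cam(n);d=R.T@np.linalg.inv(K)@np.array([p[0],p[1],1.]);return -R.T@t,d/np.linalg.norm(d)
def onz(n,p,z):
    o,d=ray(n,p);return o+d*(z-o[2])/d[2]
def proj(n,X):
    K,R,t=cam(n);u=K@(R@np.asarray(X)+t);return u[:2]/u[2]
def tri(pa,pb,na='scene',nb='side'):
    A=np.zeros((3,3));b=np.zeros(3)
    rs=[ray(na,pa),ray(nb,pb)]
    for o,d in rs:
        P=np.eye(3)-np.outer(d,d);A+=P;b+=P@o
    X=np.linalg.solve(A,b);return X,[np.linalg.norm((np.eye(3)-np.outer(d,d))@(X-o)) for o,d in rs]
E
python3 - <<'E'
from h import *
for n in('scene','side'):
    print(n,ray(n,(280,210)))
a=cv2.imread('pics/scene0.png')[170:350,180:340];b=cv2.imread('pics/side0.png')[195:375,180:340]
cv2.imwrite('pics/z0.png',np.hstack([cv2.resize(x,None,fx=2.5*1,fy=2.5,interpolation=cv2.INTER_CUBIC) for x in(a,b)]))
for n,f in(('scene','pics/scene0.png'),('side','pics/side0.png')):
    im=cv2.imread(f);h=cv2.cvtColor(im,cv2.COLOR_BGR2HSV)
    m=cv2.inRange(h,(45,120,60),(80,255,255));m[:, :180]=0;m[:,250:]=0;m[:180]=0;m[245:]=0
    ys,xs=np.nonzero(m);print(n,'green',xs.mean(),ys.mean(),len(xs),xs.min(),xs.max(),ys.min(),ys.max(),onz(n,(xs.mean(),ys.mean()),.045))
E
```

```text
scene (array([ 0.24775338, -0.68412998,  0.90960907]), array([ 0.32728425,  0.57815049, -0.74741356]))
side (array([ 0.38261757, -0.76053783,  0.57682224]), array([ 0.26213521,  0.81988782, -0.5089883 ]))
scene green 215.5 198.10526315789474 76 211 220 194 202 [0.50199408 0.09741962 0.045     ]
side green 217.5 220.34 50 213 222 217 223 [0.50331478 0.10285746 0.045     ]
```

View pics/z0.png

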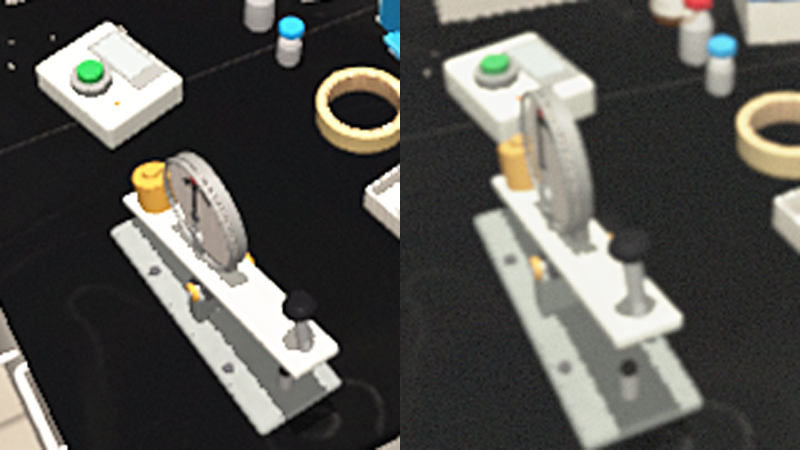

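```bash
python3 - <<'E'
from h import *
print(tri((215.5,198.1),(217.5,220.3)))
print(imaging.camera_info('wrist'))
a=cv2.imread('pics/scene0.png')[270:330,270:330];b=cv2.imread('pics/side0.png')[270:330,245:305]
cv2.imwrite('pics/z1.png',np.hstack([cv2.resize(cv2.convertScaleAbs(x,alpha=2.,beta=20),(400,400),interpolation=cv2.INTER_CUBIC) for x in(a,b)]))
cv2.imwrite('pics/w0.png',imaging.capture('wrist')[:,:,::-1])
E
```

```text
(array([0.50099578, 0.09192483, 0.05148792]), [np.float64(0.0008713304402885817), np.float64(0.0008713304402887074)])
{'fx': 321.7402735525205, 'fy': 321.7402735525205, 'cx': 279.28583701983024, 'cy': 205.4162188352864, 'mount': array([[ 3.95088922e-04, -9.50936790e-01, -3.09384979e-01,
         7.95260439e-02],
       [ 9.99999826e-01,  2.40463204e-04,  5.37917343e-04,
        -8.50368992e-04],
       [-4.37129688e-04, -3.09385138e-01,  9.50936720e-01,
        -1.29099768e-01],
       [ 0.00000000e+00,  0.00000000e+00,  0.00000000e+00,
         1.00000000e+00]])}
```

View pics/z1.png

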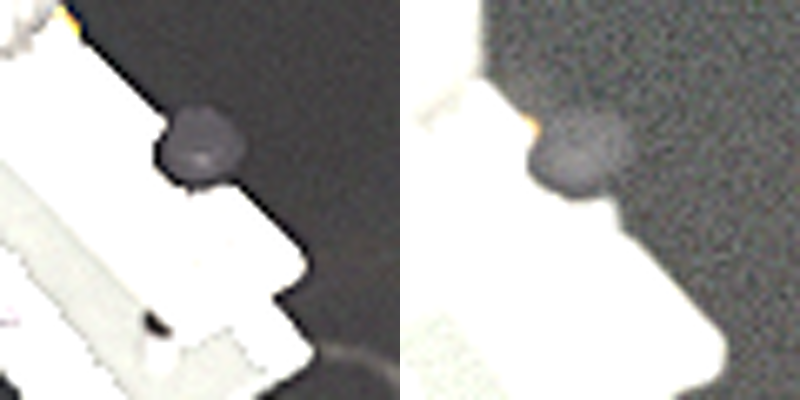

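View pics/w0.png

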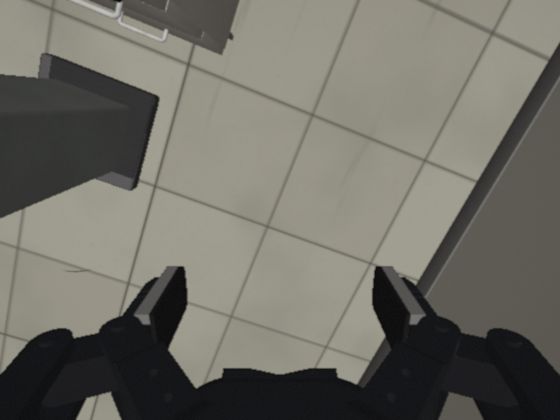

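```bash
python3 - <<'E'
from h import *
print(tri((300.3,291),(272.3,291)))
for p,n in(((300.3,291),'scene'),((272.3,291),'side')): print(onz(n,p,.152))
# base block edges
f=lambda n,x,y:(onz(n,(180+x/2.5,(170 if n=='scene' else 195)+y/2.5),.008))
A=f('scene',265,432);B=f('scene',110,232);C=f('scene',340,380);print(A,B,C,np.arctan2(*(B-A)[:2])) 
A2=f('side',590,445) if 0 else f('side',190,445);B2=f('side',74,222);C2=f('side',300,402);print(A2,B2,C2,np.arctan2(*(B2-A2)[:2]))
E
```

```text
(array([ 0.51572149, -0.29450364,  0.1510538 ]), [np.float64(0.0006681564047952536), np.float64(0.0006681564047953069)])
[ 0.51468132 -0.29515344  0.152     ]
[ 0.51612178 -0.2952363   0.152     ]
[ 0.47630077 -0.31438702  0.008     ] [ 0.44673916 -0.06965564  0.008     ] [ 0.55592284 -0.30344739  0.008     ] -0.1202096623610184
[ 0.47807058 -0.31409253  0.008     ] [ 0.4480205  -0.07311883  0.008     ] [ 0.55613354 -0.30561376  0.008     ] -0.12406228863542242
```

>>> {"api": "apply_moves", "payload": {"steps": "0.02 0.05 0.03 0.18 0; 0.025 0.055 0.02 0.18 0; 0.025 0.055 0 0.18 0; 0.025 0.055 0 0.18 0; 0.025 0.055 0 0.18 0; 0.025 0.055 0 0.18 0; 0.025 0.055 0 0.18 0; 0.025 0.055 0 0.18 0; 0.02 0.055 0 0.18 0; 0.02 0.055 0 0.18 0; 0.02 0.055 0 0.1 0; 0.02 0.055 0 0 0", "squeeze": 40}}

```text
t: 1.65
position: [0.5028, 0.0873, 0.2943]
tcp_rot: [0.003, 0.4, 0.917, -0.001]
ft_force: [0.7, 0.0, 0.7]
gripper_width: -0.0001
```

```bash
cat >> h.py <<'E'
def wray(p,s=None):
    s=s or env.get_state();c=imaging.camera_info('wrist');M=c['mount']
    w,x,y,z=s['tcp_rot'];from scipy.spatial.transform import Rotation as Ro
    T=np.eye(4);T[:3,:3]=Ro.from_quat([x,y,z,w]).as_matrix();T[:3,3]=s['position'];T=T@M
    d=T[:3,:3]@np.array([(p[0]-c['cx'])/c['fx'],(p[1]-c['cy'])/c['fy'],1]);return T[:3,3],d/np.linalg.norm(d),T
E
python3 - <<'E'
from h import *
s=env.get_state();im=imaging.capture('wrist')[:,:,::-1];cv2.imwrite('pics/w1.png',im)
h=cv2.cvtColor(np.ascontiguousarray(im),cv2.COLOR_BGR2HSV);m=cv2.inRange(h,(45,120,60),(80,255,255))
n,l,st,ce=cv2.connectedComponentsWithStats(m)
for i in range(1,n):
    if st[i,4]>40:
        o,d,_=wray(ce[i],s);print(st[i],ce[i],[o+d*(z-o[2])/d[2] for z in(.046,.05)])
print(s['position'])
E
```

```text
[269 158  22  23 403] [279.35980149 168.90322581] [array([0.50263826, 0.08859295, 0.046     ]), array([0.5020546 , 0.08921208, 0.05      ])]
[0.50279712 0.08727181 0.29429137]
```

View pics/w1.png

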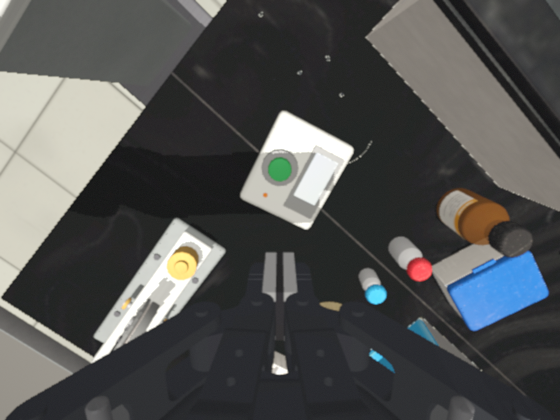

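>>> {"api": "apply_moves", "payload": {"steps": "-0.001 0.003 -0.06 0 0; 0 0 -0.06 0 0; 0 0 -0.06 0 0; 0 0 -0.03 0 0; 0 0 0 0 0"}}

```text
t: 2.33
position: [0.505, 0.1055, 0.0805]
tcp_rot: [0.004, 0.392, 0.92, 0.008]
ft_force: [0.5, 0.1, 0.4]
gripper_width: -0.0
```

>>> {"api": "apply_moves", "payload": {"steps": "-0.0035 -0.015 0 0 0; 0 0 0 0 0; 0 0 0 0 0"}}

```text
t: 2.7
position: [0.5033, 0.089, 0.0838]
tcp_rot: [0.007, 0.393, 0.919, 0.009]
ft_force: [0.0, 0.8, 0.2]
gripper_width: -0.0
```

>>> {"api": "apply_moves", "payload": {"steps": "-0.0015 0.001 -0.012 0 0; 0 0 0 0 0; 0 0 -0.006 0 0; 0 0 0 0 0"}}

```text
t: 3.2
position: [0.5028, 0.0904, 0.0681]
tcp_rot: [0.009, 0.393, 0.919, 0.01]
ft_force: [-2.5, -1.4, 10.5]
gripper_width: -0.0
```

```bash
python3 - <<'E'
from h import *
s=env.get_state();print(s['position'],s['ft_force'])
cv2.imwrite('pics/w2.png',imaging.capture('wrist')[:,:,::-1])
E
```

```text
[0.50278431 0.09035757 0.06806086] [-2.45931098 -1.43430386 10.49144474]
```

View pics/w2.png

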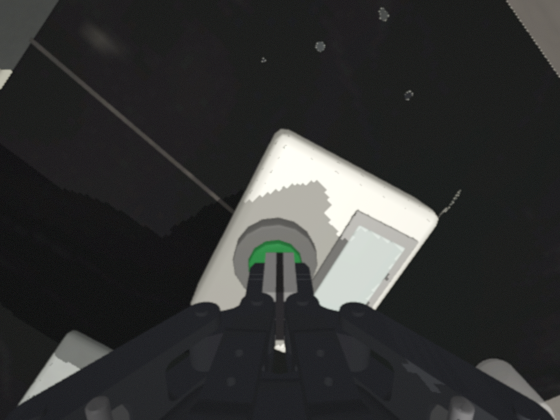

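>>> {"api": "apply_moves", "payload": {"steps": "0 0 -0.004 0 0; 0 0 0 0 0"}}

```text
t: 3.5
position: [0.5027, 0.0904, 0.0685]
tcp_rot: [0.012, 0.393, 0.92, 0.01]
ft_force: [-1.8, -0.9, 3.9]
gripper_width: 0.0001
```

>>> {"api": "apply_moves", "payload": {"steps": "0 0 -0.008 0 0; 0 0 -0.008 0 0"}}

```text
t: 3.75
position: [0.503, 0.0906, 0.066]
tcp_rot: [0.019, 0.392, 0.92, 0.01]
ft_force: [-23.0, -6.8, 117.9]
gripper_width: -0.0003
```

>>> {"api": "apply_moves", "payload": {"steps": "0 0 0.006 0 0; 0 0 0.01 0 0; 0 0 0.03 0 0; 0 0 0.05 0 0; 0 -0.02 0.05 0 0"}}

```text
t: 4.38
position: [0.5009, 0.0725, 0.2155]
tcp_rot: [0.017, 0.388, 0.921, 0.009]
ft_force: [-0.2, -0.3, -1.0]
gripper_width: -0.0
```

```bash
python3 - <<'E'
from h import *
s=env.get_state();print(s['position'],s['ft_force'])
im=imaging.capture('scene')[:,:,::-1];b=imaging.capture('wrist')[:,:,::-1]
cv2.imwrite('pics/p3.png',np.hstack([cv2.resize(im[170:350,180:340],(356,400)),cv2.resize(b,(444,333)).copy() if 0 else cv2.copyMakeBorder(cv2.resize(b,(444,333)),0,67,0,0,cv2.BORDER_CONSTANT)]))
E
```

```text
[0.50086642 0.07245874 0.21554725] [-0.20870711 -0.27006754 -0.99483167]
```

View pics/p3.png

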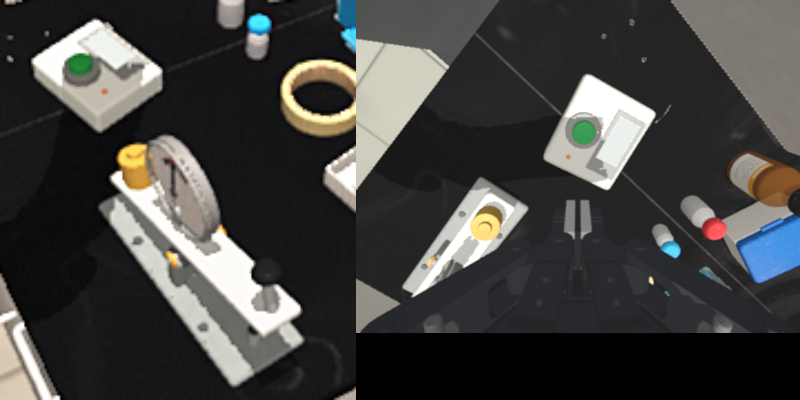

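I'm not sure the button travelled its full 6 mm before the contact went rigid, so I'll press again gently and log force against height.

>>> {"api": "apply_moves", "payload": {"steps": "0.001 0.018 -0.05 0 0; 0 0 -0.05 0 0; 0 0 -0.025 0 0; 0 0 0 0 0; 0 0 0 0 0"}}

```text
t: 5.1
position: [0.5053, 0.0885, 0.0882]
tcp_rot: [0.02, 0.393, 0.919, 0.011]
ft_force: [0.2, -0.5, -0.3]
gripper_width: -0.0002
```

>>> {"api": "apply_moves", "payload": {"steps": "-0.0035 0.0015 -0.008 0 0; 0 0 -0.001 0 0; 0 0 -0.001 0 0"}}

```text
t: 5.48
position: [0.5029, 0.0904, 0.0795]
tcp_rot: [0.021, 0.393, 0.919, 0.012]
ft_force: [-0.5, 0.7, 0.4]
gripper_width: 0.0002
```

>>> {"api": "apply_moves", "payload": {"steps": "0 0 -0.002 0 0"}}

```text
t: 5.6
position: [0.5032, 0.0904, 0.0778]
tcp_rot: [0.022, 0.393, 0.919, 0.013]
ft_force: [-0.1, 0.6, -0.2]
gripper_width: -0.0002
```

>>> {"api": "apply_moves", "payload": {"steps": "0 0 -0.002 0 0"}}

```text
t: 5.72
position: [0.5033, 0.0903, 0.0758]
tcp_rot: [0.022, 0.393, 0.919, 0.013]
ft_force: [0.4, 1.4, 0.2]
gripper_width: -0.0001
```

>>> {"api": "apply_moves", "payload": {"steps": "0 0 -0.002 0 0"}}

```text
t: 5.85
position: [0.5034, 0.0903, 0.0738]
tcp_rot: [0.022, 0.393, 0.919, 0.013]
ft_force: [-1.2, 0.4, 0.3]
gripper_width: 0.0003
```

>>> {"api": "apply_moves", "payload": {"steps": "0 0 -0.002 0 0"}}

```text
t: 5.98
position: [0.5034, 0.0903, 0.0718]
tcp_rot: [0.022, 0.393, 0.919, 0.013]
ft_force: [-1.0, -0.4, 2.7]
gripper_width: -0.0
```

>>> {"api": "apply_moves", "payload": {"steps": "0 0 -0.002 0 0"}}

```text
t: 6.1
position: [0.5034, 0.0903, 0.0698]
tcp_rot: [0.022, 0.393, 0.919, 0.013]
ft_force: [-0.3, 0.4, 3.8]
gripper_width: -0.0004
```

>>> {"api": "apply_moves", "payload": {"steps": "0 0 -0.002 0 0"}}

```text
t: 6.22
position: [0.5034, 0.0904, 0.068]
tcp_rot: [0.022, 0.393, 0.919, 0.013]
ft_force: [-2.4, -1.3, 17.9]
gripper_width: 0.0004
```

>>> {"api": "apply_moves", "payload": {"steps": "0 0 -0.002 0 0"}}

```text
t: 6.35
position: [0.5035, 0.0904, 0.0675]
tcp_rot: [0.023, 0.393, 0.919, 0.013]
ft_force: [-6.4, -2.5, 36.4]
gripper_width: 0.0002
```

>>> {"api": "apply_moves", "payload": {"steps": "0 0 0.004 0 0; 0 0 0.03 0 0; 0 0 0.06 0 0; 0 0 0.06 0 0; 0 0 0.06 0 0; 0 -0.03 0.015 0 0; 0.002 -0.06 0.01 0 0; 0.002 -0.06 0 0 0; 0.002 -0.06 0 0 0; 0.002 -0.06 0 0 0; 0.002 -0.06 0 0 0; 0 -0.04 0 0 0"}}

```text
t: 7.85
position: [0.5118, -0.2878, 0.3137]
tcp_rot: [0.025, 0.389, 0.921, 0.014]
ft_force: [0.2, 0.7, -0.1]
gripper_width: 0.0002
```

>>> {"api": "apply_moves", "payload": {"steps": "0 0 0 0 0; 0 0 0 0 0; 0 0 0 0 0"}}

```text
t: 8.22
position: [0.5105, -0.2904, 0.3118]
tcp_rot: [0.023, 0.391, 0.92, 0.014]
ft_force: [0.4, 0.5, -0.6]
gripper_width: 0.0001
```

```bash
python3 - <<'E'
from h import *
s=env.get_state();print(s['position'],s['ft_force'],s['tcp_rot'])
cv2.imwrite('pics/w4.png',imaging.capture('wrist')[:,:,::-1])
cv2.imwrite('pics/s4.png',imaging.capture('scene')[:,:,::-1])
E
```

```text
[ 0.51053888 -0.29039969  0.31183074] [ 0.42154966  0.47798908 -0.56271105] [0.02345025 0.39143152 0.91980587 0.01373378]
```

View pics/w4.png

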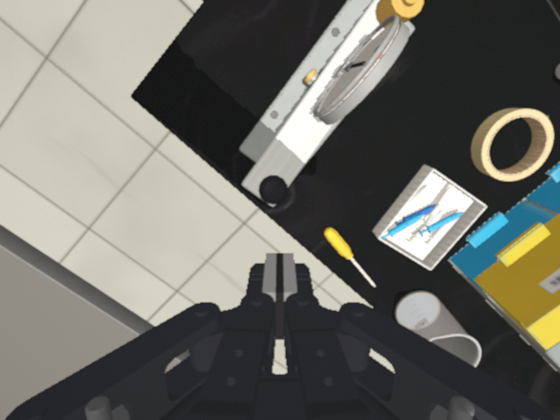

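View pics/s4.png

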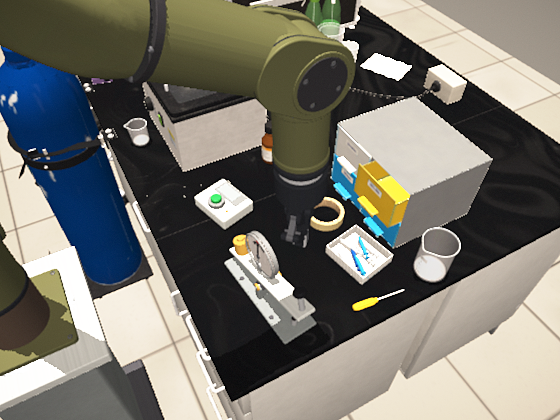

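```bash
python3 - <<'E'
from h import *
s=env.get_state();o,d,T=wray((273,185),s)
print([o+d*(z-o[2])/d[2] for z in(.15,.154)])
a=cv2.imread('pics/s4.png')[222:292,230:300];b=cv2.imread('pics/w4.png')[10:130,300:420]
cv2.imwrite('pics/z4.png',np.hstack([cv2.resize(x,(400,400),interpolation=cv2.INTER_CUBIC) for x in(a,b)]))
E
```

```text
[array([ 0.51210815, -0.28889303,  0.15      ]), array([ 0.51122224, -0.28811568,  0.154     ])]
```

View pics/z4.png

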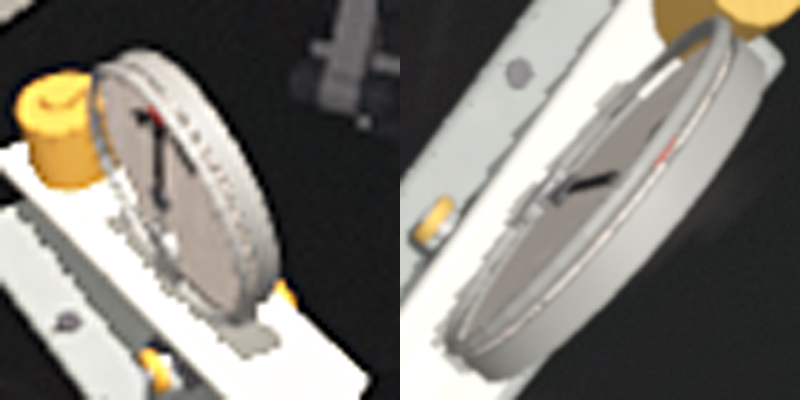

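```bash
cat >> h.py <<'E'
EY=np.array([-.122,.9925,0]);EX=np.array([.9925,.122,0]);CR=np.array([.502,-.187,.050])
def gp(a,X,Y,Z):
    ez=np.array([0,0,1.]);return CR+X*EX+Y*(np.cos(a)*EY-np.sin(a)*ez)+Z*(np.cos(a)*ez+np.sin(a)*EY)
def wproj(X,s):
    c=imaging.camera_info('wrist');_,_,T=wray((0,0),s);u=np.linalg.inv(T)@np.append(X,1)
    return np.array([c['cx']+c['fx']*u[0]/u[2],c['cy']+c['fy']*u[1]/u[2]])
def rect(im,pf,a,X,half=.06,N=400):
    # dial seen from its face: left = +y(weight), up=+z
    cs=[(-1,1),(1,1),(1,-1),(-1,-1)]
    src=np.float32([pf(gp(a,X,-i*half,.077+j*half)) for i,j in cs])
    dst=np.float32([((i+1)/2*N,(1-j)/2*N) for i,j in cs])
    return cv2.warpPerspective(im,cv2.getPerspectiveTransform(src,dst),(N,N),flags=cv2.INTER_CUBIC)
E
python3 - <<'E'
from h import *
o=[]
for n,f in(('scene','pics/scene0.png'),('side','pics/side0.png')):
    im=cv2.imread(f);o.append(rect(im,lambda X:proj(n,X),.24,-.008))
    print(n,proj(n,gp(.24,-.008,0,.077)),proj(n,gp(.24,0,-.13,.075)))
cv2.imwrite('pics/r0.png',np.hstack(o))
E
```

```text
scene [259.44436729 256.60583832] [300.45146664 290.17484169]
side [237.59578602 260.56534541] [271.56344431 289.97521753]
```

View pics/r0.png

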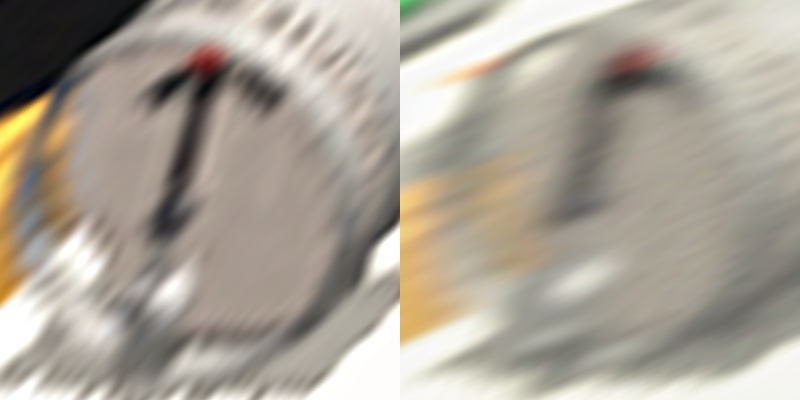

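```bash
python3 - <<'E'
from h import *
s=env.get_state();w=cv2.imread('pics/w4.png');im=cv2.imread('pics/scene0.png')
rows=[]
for f,pf in((im,lambda X:proj('scene',X)),(w,lambda X:wproj(X,s))):
    rows.append(np.hstack([cv2.resize(rect(f,pf,.24,X),(260,260)) for X in(-.008,-.016,-.024)]))
cv2.imwrite('pics/r1.png',np.vstack(rows))
for nm,f in(('scene',im),('wrist',w)):
    h=cv2.cvtColor(f,cv2.COLOR_BGR2HSV);m=cv2.inRange(h,(0,70,60),(8,255,255))|cv2.inRange(h,(170,70,60),(180,255,255))
    k=np.zeros_like(m)
    if nm=='scene':k[225:290,235:290]=1
    else:k[10:130,310:410]=1
    m*=k;ys,xs=np.nonzero(m);print(nm,len(xs),xs.mean(),ys.mean(),xs.min(),xs.max(),ys.min(),ys.max())
E
```

```text
scene 7 256.7142857142857 241.71428571428572 256 258 240 243
wrist 12 379.1666666666667 55.25 376 382 51 59
```

View pics/r1.png

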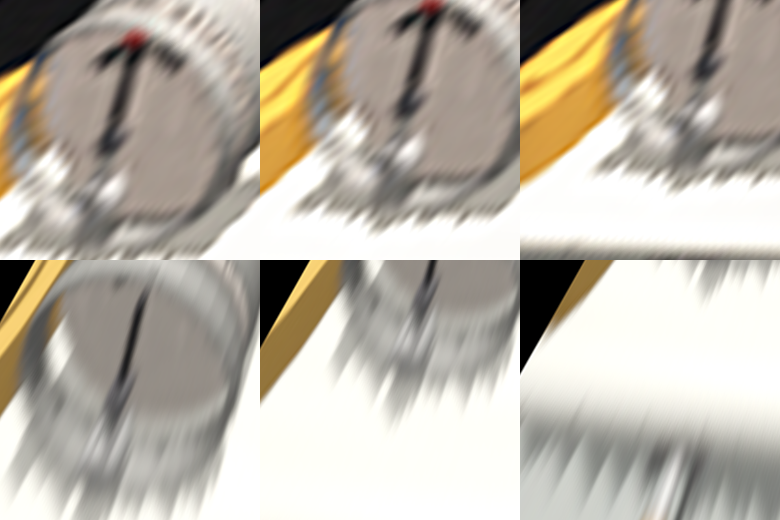

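The wrist camera can see the dial almost head-on if I open the fingers and look from in front. I'll do that to measure the mark angle.

>>> {"api": "apply_moves", "payload": {"steps": "-0.02 0.02 0 0.18 0.085; -0.02 0.02 0 0.18 0.085; -0.02 0.02 0 0.18 0.085; -0.02 0.02 0 0.18 0.085; -0.02 0.015 0 0.18 0.085; -0.01 0.01 -0.03 0.03 0.085; 0 0 -0.04 0 0.085; 0 0 -0.02 0 0.085; 0 0 0 0 0.085; 0 0 0 0 0.085"}}

```text
t: 9.57
position: [0.4001, -0.1735, 0.2239]
tcp_rot: [0.018, -0.087, 0.996, 0.022]
ft_force: [-0.3, 0.6, -0.3]
gripper_width: 0.0851
```

```bash
python3 - <<'E'
from h import *
s=env.get_state();print(s['t'],s['position'],s['ft_force'],s['tcp_rot'])
np.save('s5.npy',np.r_[s['position'],s['tcp_rot']])
w=imaging.capture('wrist')[:,:,::-1];cv2.imwrite('pics/w5.png',w)
E
```

```text
9.575 [ 0.40010835 -0.17348603  0.22393577] [-0.27405683  0.61598874 -0.30839624] [ 0.018265   -0.08712981  0.9957944   0.0216402 ]
```

View pics/w5.png

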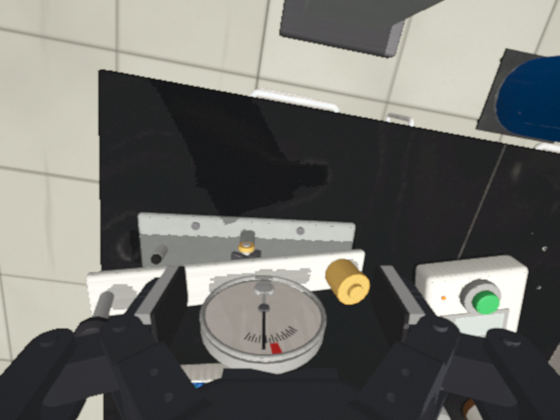

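```bash
python3 - <<'E'
from h import *
v=np.load('s5.npy');s=dict(position=v[:3],tcp_rot=v[3:])
w=cv2.imread('pics/w5.png')
z=cv2.resize(w[265:370,195:330],None,fx=3.2,fy=3.2,interpolation=cv2.INTER_CUBIC)
z=cv2.flip(z,-1)
for X in(-.008,-.016):print(X,wproj(gp(.24,X,0,.077),s),wproj(gp(.24,X,-.045*np.sin(.24),.077+.045*np.cos(.24)),s))
r=rect(w,lambda P:wproj(P,s),.24,-.01,N=336)
cv2.imwrite('pics/z5.png',np.hstack([z[:336],r]))
E
```

```text
-0.008 [258.92933004 307.86534436] [257.69487978 348.68517419]
-0.016 [259.23063792 299.95774913] [258.03707807 339.80747586]
```

View pics/z5.png

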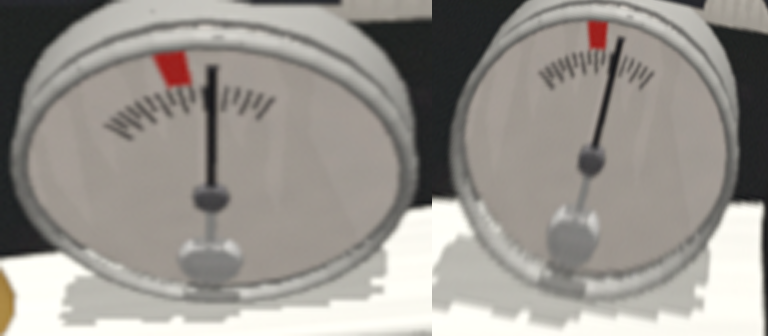

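```bash
python3 - <<'E'
from h import *
v=np.load('s5.npy');s=dict(position=v[:3],tcp_rot=v[3:])
o,_,_=wray((0,0),s);a=.24
gy=gp(a,0,1,0)-CR;gz=gp(a,0,0,1)-CR
r=o-gp(a,-.01,0,.077);print('cam in dial frame X,Y,Z',r@EX,r@gy,r@gz)
w=cv2.imread('pics/w5.png')
r=rect(w,lambda P:wproj(P,s),.24,-.01,N=800)
h=cv2.cvtColor(r,cv2.COLOR_BGR2HSV)
m=cv2.inRange(h,(0,120,60),(8,255,255))|cv2.inRange(h,(170,120,60),(180,255,255));m[200:]=0
ys,xs=np.nonzero(m);print('red',xs.mean(),ys.mean(),xs.min(),xs.max(),ys.min(),ys.max())
mu=cv2.fitLine(np.column_stack([xs,ys]).astype(np.float32),cv2.DIST_L2,0,.01,.01).ravel();print('axis',mu,np.arctan2(mu[0],-mu[1]))
for y in range(ys.min(),ys.max(),8):
    q=xs[ys==y];print(y,q.min(),q.max(),q.mean())
cv2.imwrite('pics/r5.png',r[0:560,100:750])
E
```

```text
cam in dial frame X,Y,Z -0.17409664332192573 -0.05455426323542843 0.21812593711043096
red 393.37579857196545 81.20819240886884 371 416 49 116
axis [4.977858e-02 9.987603e-01 3.933758e+02 8.120819e+01] 3.0917935
49 377 386 381.5
57 371 416 393.5
65 372 415 393.5
73 372 414 393.0
81 373 414 393.5
89 374 413 393.5
97 375 413 394.0
105 375 412 393.5
113 377 410 393.5
```

View pics/r5.png

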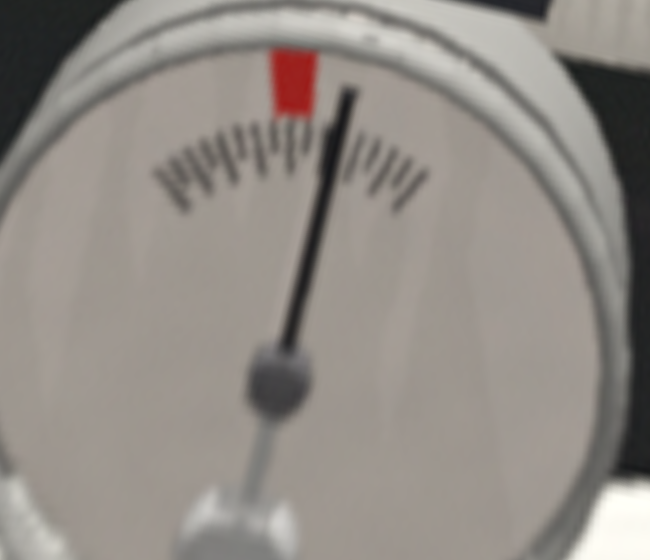

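>>> {"api": "apply_moves", "payload": {"steps": "-0.005 0.05 0 0 0.085; 0 0.004 0 0 0.085; 0 0 0 0 0.085; 0 0 0 0 0.085"}}

```text
t: 10.12
position: [0.3979, -0.1196, 0.2267]
tcp_rot: [0.022, -0.085, 0.996, 0.02]
ft_force: [0.2, 0.3, 0.4]
gripper_width: 0.0846
```

```bash
python3 - <<'E'
from h import *
s=env.get_state();print(s['t'],s['position'],s['ft_force'],s['tcp_rot'])
w=np.ascontiguousarray(imaging.capture('wrist')[:,:,::-1]);cv2.imwrite('pics/w6.png',w)
o,_,_=wray((0,0),s);a=.24
gy=gp(a,0,1,0)-CR;gz=gp(a,0,0,1)-CR
r=o-gp(a,-.01,0,.077);print('cam in dial frame X,Y,Z',r@EX,r@gy,r@gz)
r=rect(w,lambda P:wproj(P,s),.24,-.01,N=800)
h=cv2.cvtColor(r,cv2.COLOR_BGR2HSV)
m=cv2.inRange(h,(0,120,60),(8,255,255))|cv2.inRange(h,(170,120,60),(180,255,255));m[250:]=0
ys,xs=np.nonzero(m);print('red',xs.mean(),ys.mean(),xs.min(),xs.max(),ys.min(),ys.max())
cv2.imwrite('pics/r6.png',r[0:560,100:750])
E
```

```text
10.125 [ 0.39788777 -0.11958014  0.22671467] [0.19888835 0.33515308 0.38359077] [ 0.02177425 -0.08525566  0.99591287  0.02036908]
cam in dial frame X,Y,Z -0.17061551895706287 -0.0021969496702418934 0.23322742457298978
red 381.29038691663345 78.31431990426805 360 403 48 112
```

View pics/r6.png

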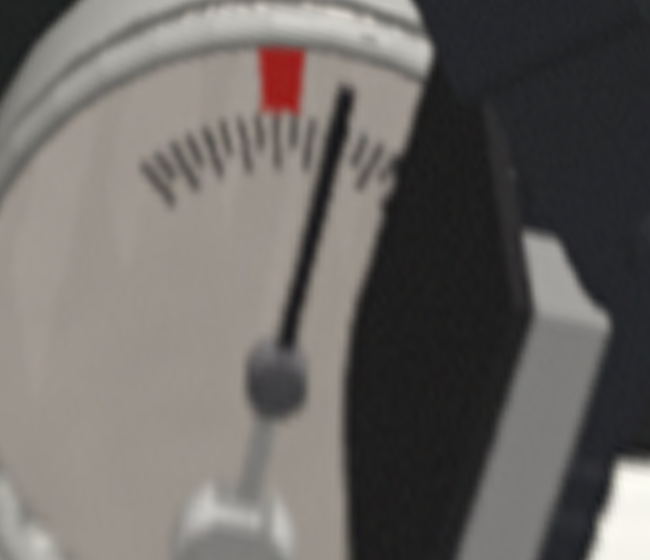

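>>> {"api": "apply_moves", "payload": {"steps": "0.005 -0.01 0.05 -0.15 0; 0.015 -0.025 0.03 -0.17 0; 0.02 -0.03 0 -0.17 0; 0.02 -0.03 0 -0.17 0; 0.02 -0.03 0 -0.17 0; 0.02 -0.03 0 -0.12 0; 0.012 -0.01 0 0 0; 0 0 0 0 0; 0 0 0 0 0; 0 0 0 0 0", "squeeze": 40}}

```text
t: 11.42
position: [0.5083, -0.297, 0.3083]
tcp_rot: [0.028, 0.4, 0.916, 0.009]
ft_force: [1.2, 0.1, 0.0]
gripper_width: -0.0002
```

>>> {"api": "apply_moves", "payload": {"steps": "0.005 0.005 -0.04 0 0; 0 0 -0.04 0 0; 0 0 -0.02 0 0; 0 0 0 0 0; 0 0 0 0 0"}}

```text
t: 12.05
position: [0.5129, -0.2903, 0.2085]
tcp_rot: [0.029, 0.398, 0.917, 0.009]
ft_force: [0.1, 0.2, -0.3]
gripper_width: 0.0001
```

```bash
python3 - <<'E'
from h import *
s=env.get_state();print(s['t'],s['position'],s['ft_force'],s['tcp_rot'])
cv2.imwrite('pics/w7.png',imaging.capture('wrist')[:,:,::-1])
a=imaging.capture('scene')[:,:,::-1][222:322,230:330];b=imaging.capture('side')[:,:,::-1][222:322,210:310]
cv2.imwrite('pics/z7.png',np.hstack([cv2.resize(x,(400,400),interpolation=cv2.INTER_CUBIC) for x in(a,b)]))
E
```

```text
12.05 [ 0.51285486 -0.29027131  0.2084714 ] [ 0.08855882  0.15801234 -0.25786623] [0.02928015 0.39837514 0.91671211 0.00887796]
```

View pics/w7.png

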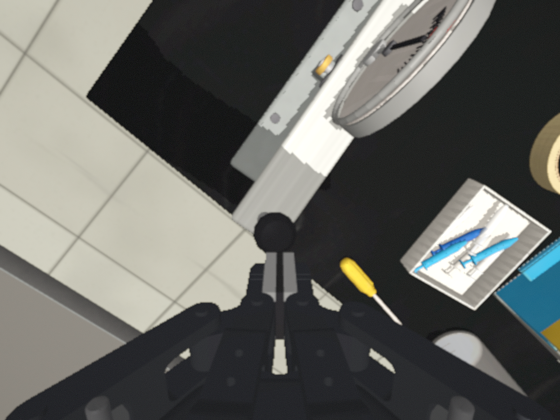

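View pics/z7.png

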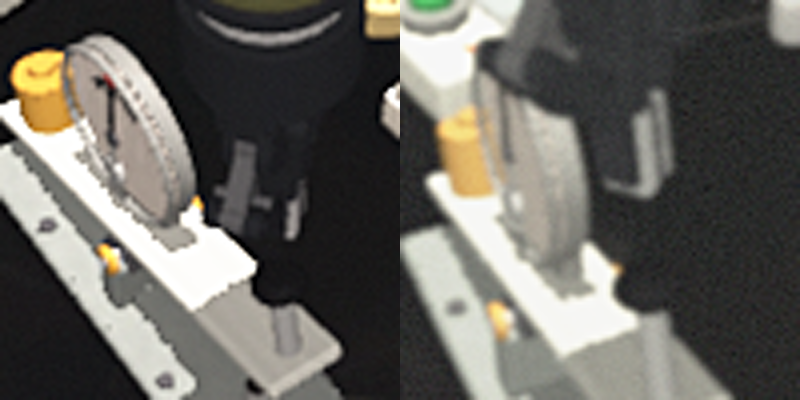

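```bash
python3 - <<'E'
from h import *
s=env.get_state();o,d,T=wray((275,229),s)
print([o+d*(z-o[2])/d[2] for z in(.148,.154)])
E
```

```text
[array([ 0.5132686 , -0.29071023,  0.148     ]), array([ 0.51124209, -0.28876885,  0.154     ])]
```

>>> {"api": "apply_moves", "payload": {"steps": "0.001 -0.002 -0.012 0 0; 0 0 -0.008 0 0; 0 0 -0.002 0 0"}}

```text
t: 12.58
position: [0.5145, -0.2932, 0.1862]
tcp_rot: [0.031, 0.399, 0.916, 0.009]
ft_force: [-0.7, -0.7, -0.0]
gripper_width: -0.0001
```

>>> {"api": "apply_moves", "payload": {"steps": "0 0 -0.003 0 0; 0 0 -0.003 0 0"}}

```text
t: 12.82
position: [0.5145, -0.2931, 0.1797]
tcp_rot: [0.031, 0.399, 0.916, 0.009]
ft_force: [0.5, 0.4, 0.3]
gripper_width: 0.0003
```

>>> {"api": "apply_moves", "payload": {"steps": "0 0 -0.003 0 0"}}

```text
t: 12.95
position: [0.5146, -0.2931, 0.1766]
tcp_rot: [0.031, 0.399, 0.917, 0.009]
ft_force: [-1.3, 0.3, -0.5]
gripper_width: 0.0004
```

>>> {"api": "apply_moves", "payload": {"steps": "0 0 -0.002 0 0"}}

```text
t: 13.08
position: [0.5146, -0.2931, 0.1744]
tcp_rot: [0.031, 0.399, 0.917, 0.009]
ft_force: [-0.2, 0.3, -0.2]
gripper_width: 0.0002
```

>>> {"api": "apply_moves", "payload": {"steps": "0 0 -0.002 0 0"}}

```text
t: 13.2
position: [0.5146, -0.293, 0.1723]
tcp_rot: [0.031, 0.399, 0.917, 0.009]
ft_force: [-0.6, 0.3, -0.0]
gripper_width: -0.0001
```

>>> {"api": "apply_moves", "payload": {"steps": "0 0 -0.002 0 0"}}

```text
t: 13.32
position: [0.5147, -0.2931, 0.1702]
tcp_rot: [0.031, 0.399, 0.917, 0.009]
ft_force: [0.6, -0.2, 0.0]
gripper_width: -0.0001
```

>>> {"api": "apply_moves", "payload": {"steps": "0 0 -0.002 0 0"}}

```text
t: 13.45
position: [0.5151, -0.2939, 0.1686]
tcp_rot: [0.031, 0.399, 0.916, 0.008]
ft_force: [-0.6, -1.7, 4.8]
gripper_width: -0.0002
```

>>> {"api": "apply_moves", "payload": {"steps": "0 0 -0.002 0 0"}}

```text
t: 13.58
position: [0.5156, -0.295, 0.1671]
tcp_rot: [0.032, 0.399, 0.916, 0.008]
ft_force: [0.1, -3.5, 5.1]
gripper_width: 0.0001
```

>>> {"api": "apply_moves", "payload": {"steps": "0 -0.001 -0.002 0 0"}}

```text
t: 13.7
position: [0.5158, -0.2966, 0.1654]
tcp_rot: [0.033, 0.399, 0.916, 0.007]
ft_force: [0.2, -1.2, 3.4]
gripper_width: 0.0003
```

>>> {"api": "apply_moves", "payload": {"steps": "0 -0.001 -0.002 0 0"}}

```text
t: 13.82
position: [0.516, -0.2982, 0.1636]
tcp_rot: [0.033, 0.4, 0.916, 0.007]
ft_force: [-0.0, -2.7, 3.7]
gripper_width: 0.0
```

```bash
python3 - <<'E'
from h import *
s=env.get_state();print(s['t'],s['position'],s['ft_force'],s['tcp_rot'])
a=imaging.capture('scene')[:,:,::-1][222:322,230:330];b=imaging.capture('wrist')[:,:,::-1]
cv2.imwrite('pics/z8.png',np.hstack([cv2.resize(x,(400,400),interpolation=cv2.INTER_CUBIC) for x in(a,b)]))
E
```

```text
13.825 [ 0.51603316 -0.29815657  0.16357174] [-0.04359082 -2.66184288  3.73881032] [0.03342525 0.39957288 0.91606474 0.00704715]
```

View pics/z8.png

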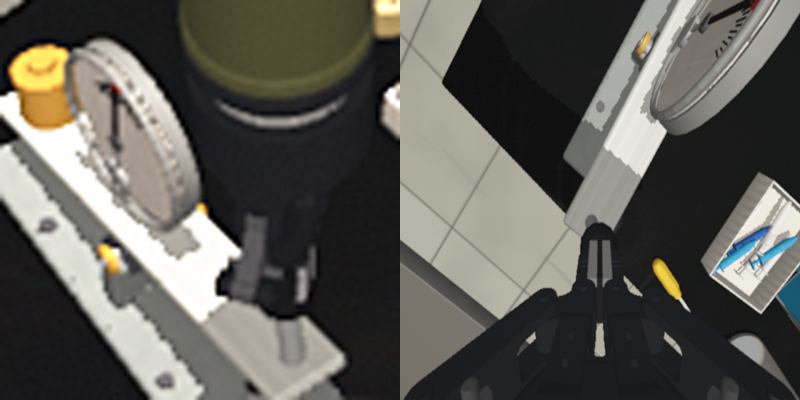

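>>> {"api": "apply_moves", "payload": {"steps": "0 -0.0017 -0.002 0 0; 0 -0.0017 -0.002 0 0; 0 -0.0015 -0.002 0 0; 0 -0.0015 -0.002 0 0; 0 -0.0015 -0.002 0 0"}}

```text
t: 14.55
position: [0.5165, -0.3064, 0.1529]
tcp_rot: [0.034, 0.4, 0.916, 0.007]
ft_force: [-0.3, -2.6, 2.6]
gripper_width: 0.0
```

>>> {"api": "apply_moves", "payload": {"steps": "0 -0.0013 -0.002 0 0; 0 -0.0013 -0.002 0 0; 0 -0.0012 -0.002 0 0; 0 -0.001 -0.001 0 0"}}

```text
t: 15.05
position: [0.5162, -0.3111, 0.1449]
tcp_rot: [0.033, 0.399, 0.916, 0.008]
ft_force: [0.2, -1.9, 1.8]
gripper_width: 0.0
```

Getting close. A few small steps, then a pause for the pointer to settle before I look.

>>> {"api": "apply_moves", "payload": {"steps": "0 -0.001 -0.001 0 0; 0 -0.0005 -0.001 0 0; 0 0 0 0 0; 0 0 0 0 0; 0 0 0 0 0; 0 0 0 0 0; 0 0 0 0 0; 0 0 0 0 0; 0 0 0 0 0; 0 0 0 0 0; 0 0 0 0 0; 0 0 0 0 0"}}

```text
t: 16.55
position: [0.5162, -0.3119, 0.1427]
tcp_rot: [0.033, 0.399, 0.916, 0.008]
ft_force: [0.1, -1.3, 2.7]
gripper_width: -0.0001
```

```bash
cat > look.py <<'E'
import sys
from h import *
k=sys.argv[1]
s=env.get_state();print(s['t'],s['position'],s['ft_force'],s['tcp_rot'])
A=imaging.capture('scene')[:,:,::-1];b=np.ascontiguousarray(imaging.capture('wrist')[:,:,::-1])
cv2.imwrite(f'pics/w{k}.png',b);cv2.imwrite(f'pics/s{k}.png',A)
cv2.imwrite(f'pics/z{k}.png',np.hstack([cv2.resize(x,(400,400),interpolation=cv2.INTER_CUBIC) for x in(A[215:295,230:310],b[0:180,380:560])]))
a=float(sys.argv[2]) if len(sys.argv)>2 else .02
o,_,_=wray((0,0),s);r=o-gp(a,-.01,0,.077);print('cam X,Y,Z',r@EX,r@EY,r[2])
cv2.imwrite(f'pics/r{k}.png',np.hstack([rect(b,lambda P:wproj(P,s),a,-.005),rect(np.ascontiguousarray(A),lambda P:proj('scene',P),a,-.008)]))
E
python3 look.py 9
```

```text
16.55 [ 0.51617683 -0.31193276  0.1426667 ] [ 0.07626123 -1.30034078  2.72310221] [0.03289881 0.39916444 0.91625269 0.00814967]
cam X,Y,Z -0.04636384909186224 -0.05953283605954949 0.14020624905950835
```

View pics/z9.png

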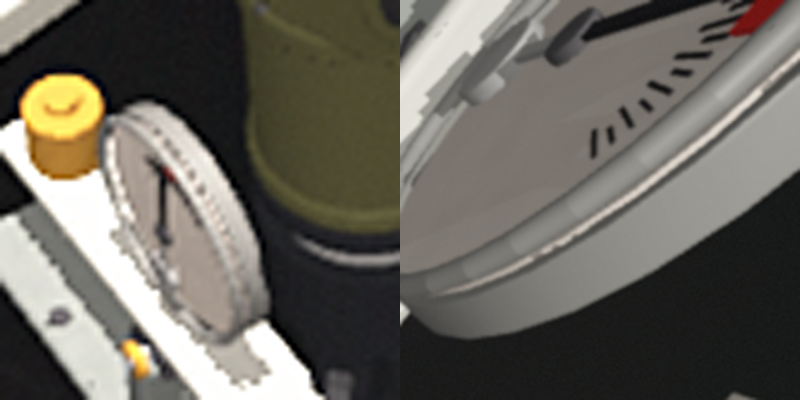

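View pics/r9.png

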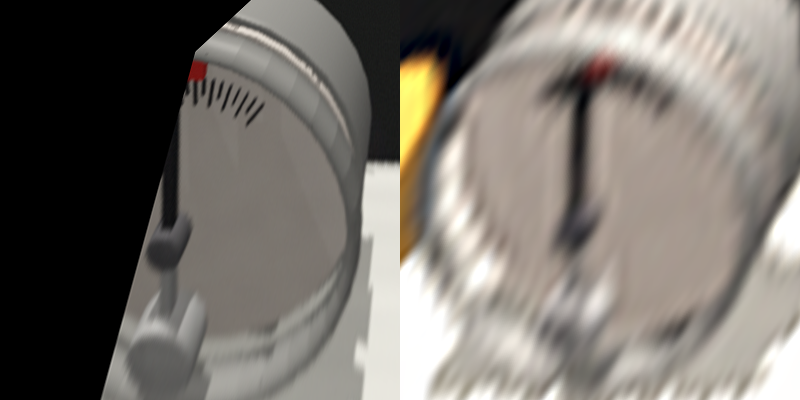

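>>> {"api": "apply_moves", "payload": {"steps": "0 0 0 -0.05 0; 0 0 0 -0.05 0; 0 0 0 -0.05 0; 0 0 0 -0.05 0; 0 0 0 -0.05 0; 0 0 0 0 0; 0 0 0 0 0; 0 0 0 0 0; 0 0 0 0 0; 0 0 0 0 0; 0 0 0 0 0; 0 0 0 0 0"}}

```text
t: 18.15
position: [0.5161, -0.3112, 0.1423]
tcp_rot: [0.033, 0.513, 0.858, 0.005]
ft_force: [0.4, -0.0, 2.6]
gripper_width: -0.0001
```

```bash
python3 look.py 10
```

```text
18.15 [ 0.51606838 -0.31118157  0.14234876] [ 0.37654402 -0.00952444  2.59473796] [0.03326904 0.5127455  0.85788311 0.0046672 ]
cam X,Y,Z -0.02770950119679485 -0.04727895950457049 0.14001181434872928
```

View pics/z10.png

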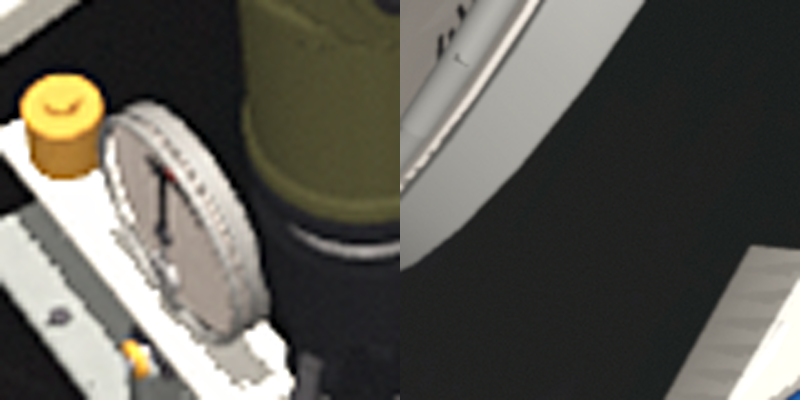

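View pics/r10.png

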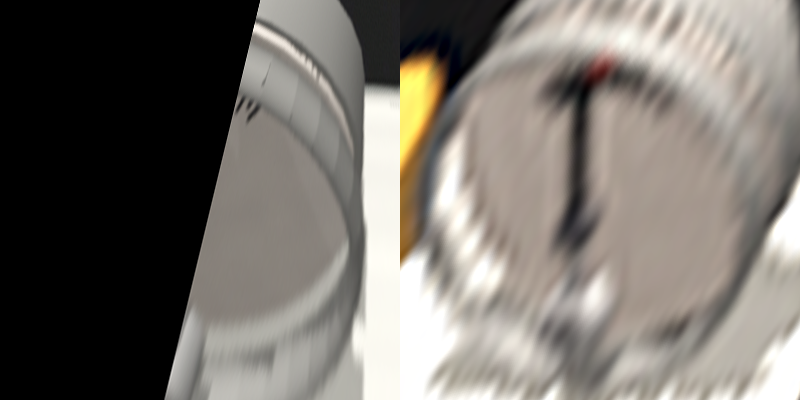

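>>> {"api": "apply_moves", "payload": {"steps": "0 0 0 0.08 0; 0 0 0 0.08 0; 0 0 0 0.08 0; 0 0 0 0.08 0; 0 0 0 0.08 0; 0 0 0 0.05 0; 0 0 0 0 0; 0 0 0 0 0; 0 0 0 0 0; 0 0 0 0 0; 0 0 0 0 0; 0 0 0 0 0"}}

```text
t: 19.75
position: [0.5152, -0.3108, 0.1422]
tcp_rot: [0.03, 0.302, 0.953, 0.012]
ft_force: [-0.2, -1.4, 3.2]
gripper_width: -0.0002
```

```bash
python3 look.py 11
```

```text
19.75 [ 0.5152302  -0.31077377  0.14216161] [-0.21486112 -1.41331304  3.20672755] [0.03043328 0.30207569 0.95272859 0.01150343]
cam X,Y,Z -0.059454463037061984 -0.07117124056912014 0.13994258491928097
```

View pics/z11.png

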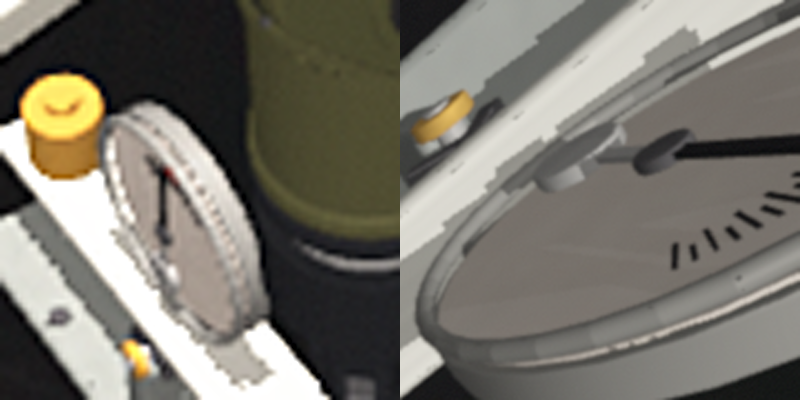

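View pics/r11.png

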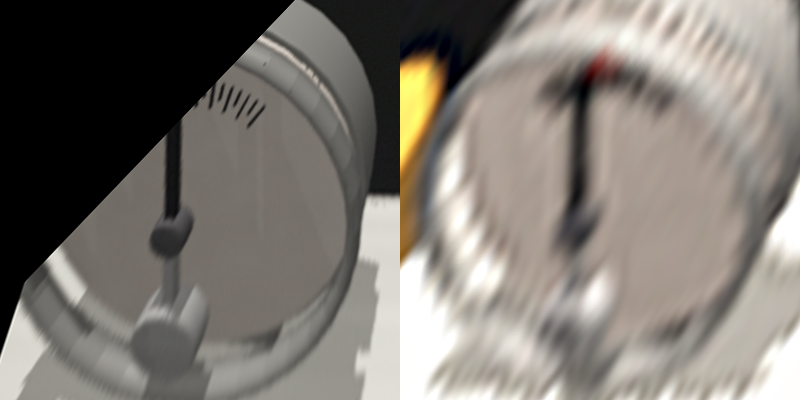

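```bash
cat > flow.py <<'E'
from h import *
from scipy.optimize import minimize_scalar
import sys
A=cv2.imread('pics/scene0.png',0);B=cv2.imread(sys.argv[1],0)
m=np.zeros_like(A);m[228:290,230:284]=255
p=cv2.goodFeaturesToTrack(A,60,.02,3,mask=m)
q,st,e=cv2.calcOpticalFlowPyrLK(A,B,p,None,winSize=(11,11),maxLevel=3)
r,sb,_=cv2.calcOpticalFlowPyrLK(B,A,q,None,winSize=(11,11),maxLevel=3)
out=[]
for a0,b0,c0 in zip(p.reshape(-1,2),q.reshape(-1,2),r.reshape(-1,2)):
    if np.linalg.norm(a0-c0)>.5 or np.linalg.norm(b0-a0)<2.5: continue
    for X in (0,):
        o,d=ray('scene',a0);n=EX;P=o+d*((CR+X*EX-o)@n)/(d@n)
        gy=gp(.24,0,1,0)-CR;gz=gp(.24,0,0,1)-CR;Y,Z=(P-CR)@gy,(P-CR)@gz
        f=lambda a:np.linalg.norm(proj('scene',gp(a,X,Y,Z))-b0)
        s=minimize_scalar(f,bounds=(-.21,.24),method='bounded');out.append((s.x,s.fun,*a0,Y,Z))
        print(np.round(a0),np.round(b0-a0,2),'Y,Z %.3f %.3f a %.3f res %.2f'%(Y,Z,s.x,s.fun))
o=np.array(out);g=o[o[:,1]<.8];print(len(g),np.median(g[:,0]),g[:,0].std())
E
python3 flow.py pics/s11.png
```

```text
[230. 249.] [-0.67 -7.37] Y,Z 0.176 -0.024 a 0.115 res 1.45
[278. 272.] [3.65 6.44] Y,Z -0.054 0.067 a 0.067 res 0.05
[233. 245.] [ 0.3  -7.91] Y,Z 0.149 0.007 a 0.060 res 1.70
[245. 236.] [ 5.17 -2.5 ] Y,Z 0.067 0.086 a 0.002 res 2.80
[232. 256.] [ 3.25 -1.35] Y,Z 0.174 -0.047 a 0.238 res 3.52
[232. 259.] [ 2.57 -1.18] Y,Z 0.180 -0.061 a 0.238 res 2.82
[254. 242.] [5.15 5.59] Y,Z 0.028 0.094 a -0.019 res 1.58
[275. 275.] [3.34 6.47] Y,Z -0.038 0.046 a -0.010 res 0.21
[251. 251.] [ 1.56 -3.5 ] Y,Z 0.054 0.052 a 0.058 res 2.82
[259. 263.] [4.65 4.83] Y,Z 0.026 0.035 a -0.210 res 3.33
[249. 260.] [3.04 1.29] Y,Z 0.076 0.009 a 0.240 res 3.31
[275. 278.] [3.49 6.19] Y,Z -0.036 0.036 a -0.057 res 0.33
[278. 281.] [4.24 6.78] Y,Z -0.046 0.035 a -0.054 res 1.12
[282. 276.] [3.86 6.93] Y,Z -0.067 0.066 a 0.071 res 0.20
[259. 246.] [4.76 5.17] Y,Z 0.008 0.096 a 0.038 res 0.59
[258. 258.] [4.59 5.3 ] Y,Z 0.026 0.050 a -0.210 res 1.99
[262. 271.] [4.76 5.24] Y,Z 0.020 0.015 a -0.210 res 6.31
[234. 238.] [ 1.18 -4.87] Y,Z 0.132 0.040 a 0.085 res 1.14
[262. 244.] [4.67 4.91] Y,Z -0.007 0.112 a 0.
[... 520 characters left out ...]
 a -0.210 res 1.49
[257. 231.] [4.58 4.89] Y,Z 0.003 0.140 a 0.112 res 0.52
[257. 255.] [4.67 5.08] Y,Z 0.028 0.058 a -0.161 res 1.78
[266. 276.] [4.48 5.2 ] Y,Z 0.005 0.011 a -0.210 res 5.38
[267. 241.] [4.42 4.48] Y,Z -0.032 0.136 a 0.141 res 0.45
[260. 233.] [4.43 4.8 ] Y,Z -0.008 0.142 a 0.125 res 0.27
[272. 266.] [4.16 5.92] Y,Z -0.032 0.068 a 0.042 res 0.13
[241. 234.] [ 1.5  -4.91] Y,Z 0.086 0.080 a 0.067 res 3.54
[264. 237.] [4.99 5.34] Y,Z -0.022 0.140 a 0.122 res 0.12
[260. 251.] [4.76 5.15] Y,Z 0.009 0.082 a 0.003 res 0.53
[268. 257.] [6.06 7.43] Y,Z -0.023 0.086 a 0.007 res 0.25
[272. 272.] [4.04 5.79] Y,Z -0.027 0.047 a -0.028 res 0.39
16 0.05453577923387393 0.057946672542774046
```

```bash
python3 - <<'E'
from h import *
s=dict(position=np.array([0.51617683,-0.31193276,0.1426667]),tcp_rot=np.array([0.03289881,0.39916444,0.91625269,0.00814967]))
b=cv2.imread('pics/w9.png')
r=rect(b,lambda P:wproj(P,s),.02,-.005,N=800);cv2.imwrite('pics/q9.png',r[60:600,250:650])
v=np.load('s5.npy');s=dict(position=v[:3],tcp_rot=v[3:])
r=rect(cv2.imread('pics/w5.png'),lambda P:wproj(P,s),.24,-.01,N=800)
cv2.imwrite('pics/qq.png',np.hstack([cv2.imread('pics/q9.png'),r[20:560,250:650]]))
E
```

```text
(no output)
```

View pics/qq.png

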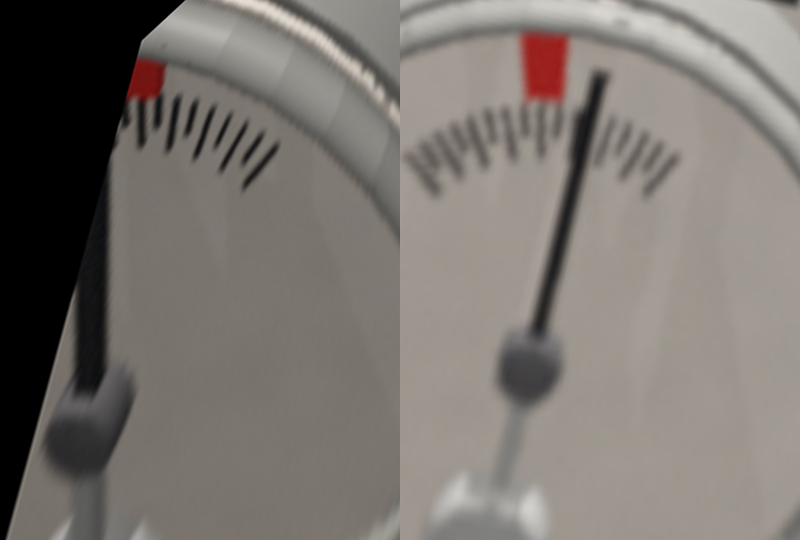

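>>> {"api": "apply_moves", "payload": {"steps": "0 0.002 0 -0.06 0; 0 0.002 0 -0.06 0; 0 0.002 0 -0.06 0; 0 0.002 0 0 0; 0 0 0 0 0; 0 0 0 0 0; 0 0 0 0 0; 0 0 0 0 0; 0 0 0 0 0; 0 0 0 0 0; 0 0 0 0 0; 0 0 0 0 0"}}

```text
t: 21.35
position: [0.5147, -0.3033, 0.1419]
tcp_rot: [0.031, 0.388, 0.921, 0.009]
ft_force: [-0.4, -1.1, 2.1]
gripper_width: 0.0
```

```bash
python3 look.py 12
```

```text
21.35 [ 0.51471821 -0.30329067  0.14185422] [-0.41211452 -1.0659963   2.14025283] [0.03107325 0.38837717 0.92093645 0.00858396]
cam X,Y,Z -0.047952705523316944 -0.052313815115654035 0.13967798539770826
```

View pics/z12.png

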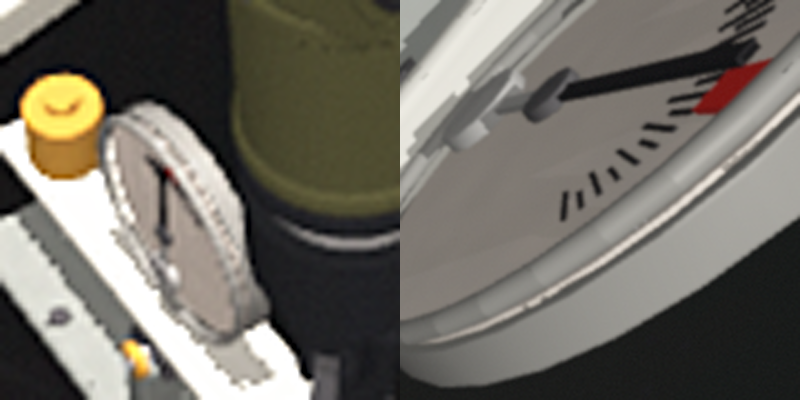

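View pics/r12.png

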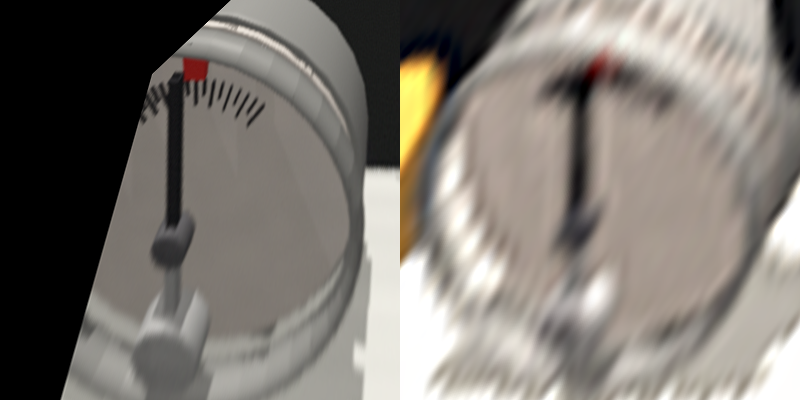

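>>> {"api": "apply_moves", "payload": {"steps": "0 0.0005 0.001 0 0; 0 0.0003 0.0008 0 0; 0 0 0 0 0; 0 0 0 0 0; 0 0 0 0 0; 0 0 0 0 0; 0 0 0 0 0; 0 0 0 0 0; 0 0 0 0 0; 0 0 0 0 0; 0 0 0 0 0; 0 0 0 0 0"}}

```text
t: 22.95
position: [0.5146, -0.3022, 0.1437]
tcp_rot: [0.031, 0.388, 0.921, 0.009]
ft_force: [0.5, -1.1, 2.7]
gripper_width: -0.0001
```

```bash
python3 look.py 13 .022; python3 - <<'E'
from h import *
s=env.get_state();b=cv2.imread('pics/w13.png')
r=rect(b,lambda P:wproj(P,s),.022,-.005,N=800);cv2.imwrite('pics/q13.png',r[60:600,200:600])
h=cv2.cvtColor(r,cv2.COLOR_BGR2HSV)
m=cv2.inRange(h,(0,120,60),(8,255,255))|cv2.inRange(h,(170,120,60),(180,255,255));m[250:]=0
for y in range(110,200,8):
    q=np.nonzero(m[y])[0]
    if len(q):print('red',y,q.min(),q.max(),q.mean())
for y in range(150,450,20):
    q=np.nonzero((h[y,:,2]<60)&(np.arange(800)>310)&(np.arange(800)<400))[0]
    if len(q):print('ptr',y,q.min(),q.max(),q.mean())
E
```

```text
22.95 [ 0.514636   -0.30223674  0.14369292] [ 0.46489219 -1.10463763  2.6618181 ] [0.03091237 0.38833139 0.9209603  0.00867641]
cam X,Y,Z -0.047889630607000466 -0.05145737724569797 0.1415511730837876
red 118 357 389 372.53125
red 126 358 406 382.0
red 134 358 405 381.5
red 142 357 404 380.5
red 150 362 402 382.0
red 158 361 400 380.86486486486484
ptr 150 340 361 350.5
ptr 170 311 399 350.48214285714283
ptr 190 317 386 346.9347826086956
ptr 210 325 359 342.0
ptr 230 331 359 345.0
ptr 250 331 358 344.5
ptr 270 330 357 343.5
ptr 290 330 357 343.5
ptr 310 329 357 343.0
ptr 330 329 356 342.5
ptr 350 329 356 342.5
ptr 370 328 356 342.0
ptr 390 328 355 341.5
ptr 410 328 354 341.0
ptr 430 326 355 340.5
```

View pics/q13.png

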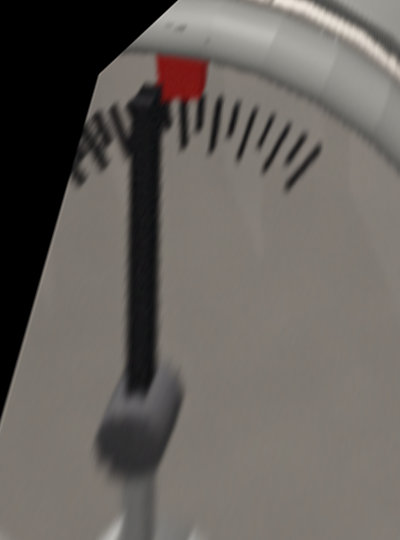

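```bash
python3 - <<'E'
from rig import env
s=env.get_state();print(s['t'],s['position'],s['ft_force'],abs(s['joint_velocities']).max())
print(env.finish_job())
E
```

```text
23.05 [ 0.51463186 -0.30220356  0.14369289] [ 0.21698182 -1.25163274  2.02917941] 0.002079080408941313
the job is handed in; nothing more can be done
None
```

I started the logger and rocked the gauge with the knob. I handed the job in at t = 23 s, with the arm at rest and still pressing the knob with about 2–3 N.

- **Button:** I pressed it twice. I couldn't tell at first whether the first press had gone fully down, so I repeated it slowly. The second press met the spring over about 6 mm and then a hard stop, and its contact height showed the button had come back up after the first. I didn't check it by camera after the second release.
- **Wrist force:** on the first press I pushed too hard, and the reading reached 117.9 N against the 120 N limit. That was the value at the end of a move, so I can't rule out a slightly higher peak.
- **Mark angle:** two near head-on wrist pictures of the dial put the red mark at about +0.02 rad, give or take 0.01.
- **Pointer on the mark:** the last wrist picture was taken more than 1 s after the final nudge. After allowing for the pointer standing about 5 mm in front of the dial face, it put the pointer within roughly 0.01 rad of the centre of the mark. The knob's height agreed with this.
- **Checks that didn't work or disagreed:**
  - Tracking image points in the scene camera to get the tilt was too noisy, so I dropped it.
  - The wrist and fixed cameras differed by 4–7 mm on where the knob was, so I pressed in between.
  - I then slid the fingertip about 8 mm towards the dial so the mark came into view, so it finished off the knob's centre.

The arm was never near the bottles, vials, tape, tray or screwdriver.

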